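# Set the lens mount on its mark and clamp it

### The job

On the base plate with the red mark, slide the blue lens mount along its slotted foot until it is in line with the mark, then turn its orange wing knob a quarter turn clockwise, to its stop, to clamp it. Leave the black mirror mount where it is, and let go of everything when you are done.

Things in the scene. Friction and masses are not known exactly. Their poses are not given: they have to be found in the camera images.
- lens_mount: Blue upright plate with a lens, 16 mm thick (own x), 46 wide, top 85 mm above the table, on a slotted aluminium foot 60 wide, 8 thick, from 25 behind to 185 ahead (+x). Origin: under the plate's middle, foot's underside, 12 mm above the table. Slides only along x (roughly away from the robot), 3 N at any knob setting. Starts 20 to 80 mm short (-x) of the mark. White ticks show its middle.
- mark: Red mark: two red stripes, 8 mm (x) by 18 mm (y), on both margins of the lens mount's fixed dark base plate (340 x 100 x 12 mm). Origin midway between the stripes on the slide's centre line, 12 mm above the table; x is the sliding direction, as the mount's. The mount is right when its origin coincides with this one.
- lens_knob_grip (a point): Middle of the orange wing knob: a bar 50 mm long (point x), 14 wide (y), from 34 to 60 mm above the table; this point is on its vertical axis, 50 mm above the table, and turns with the bar. Its bolt is fixed in the base plate and does not slide with the mount; it lies 90 to 130 mm beyond (+x) the mark. Below the bar: 13 mm stem, 26 mm washer on the foot, whose top is 20 mm above the table.
- lens_knob (a joint): Angle of the orange knob, rad, growing clockwise seen from above: 0 loose (bar in line with the slide), 1.57 tight, at its stop (bar across the slide). Starts at 0.05 to 0.3, stays where it is left, takes about 0.06 N m.
- mirror_mount: Black mirror mount with a grey knob, on its own base plate without a mark, left or right of the lens mount: same shape, size, origin and axes as the lens mount. Not to be moved.

How it is judged:
By the outcome, as a careful person would: the job done as asked, in the order asked, and still so for the second after the job is handed in, with the robot touching nothing.
It also fails if it takes over 42 s, if anything falls off the work surface, if the arm or the gripper's body presses on something with over 40 N, if the wrist force passes 120 N, or if a joint passes its speed limit or range.

### The arm

A 6-joint arm with a two-finger parallel gripper is mounted at the origin on the work surface. World frame = base frame: x ahead of the robot, y to its left, z up, the work surface at z = 0. Lengths are in m, angles in rad, forces in N, time in s.
With the tool pointing down it reaches from about 0.35 to 0.775 m from the base axis. Payload 5.5 kg.
Tool frame: the origin (TCP) lies between the finger pads; the fingertips stand 22 mm ahead of it and the grasp point (between the pads) lies 3 mm ahead of it (env.finger_overhang is the distance from the TCP to the fingertips, in m); y points along the fingers, x is the direction in which the jaws open and shut, and the axes are right-handed (so a half turn about y gives the same grasp; the last joint's range is limited). The gripper opens to 85 mm and grips with 20 to 120 N. Pads are 22 mm wide; open, the fingers measure 114 mm over their backs; the gripper's body (76 mm by 85 mm) begins 54 mm behind the grasp point. The pads swing forward as they close: fully open they stand 13 mm farther back than shut.
Start: joints at [-1.326, 0.313, 0.046, 1.304, 0, 1.431], TCP at [0.216, -0.533, 0.253] pointing down, gripper open.
Joint ranges: [-2.76, 2.76], [-0.86, 1.69], [-1.03, 1.26], [-2.2, 2.34], [-1.47, 1.5], [-3.14, 3.14]. Speed limits (rad/s): [2.57, 2.57, 3.14, 3.14, 3.14, 3.14].

### API

Orientations are given as a unit quaternion [w, x, y, z].
In Python, from workcell import monitor, cams, job, env gives the robot as it stands.
- The arm moves only by the tool drive_tool, never from a script. Its argument "plan" is text: rows parted by semicolons, each of 7 numbers parted by spaces: the opening, from -1 (shut) to 1 (fully open), then the shift along the tool's x, y, z in mm, then the turn, a rotation vector about the tool's x, y, z in degrees. In form: gripper x y z rx ry rz; .... A call has 1 to 8 rows; each row shifts and turns the pose as measured when the row begins, along the tool's axes as they then stand; what a row does not reach is not made up. A row lasts 1/8 s, in which the tool goes at most 62.5 mm and 10.7 degrees, less where a joint would pass 70% of its speed; a pose out of reach is approached as far as the arm can. A call is refused whole if a number of a shift passes 62.5 or a number of a turn 10.7, either way. A call with a gripper value outside its range is refused whole. The fingers move at their own pace and stop on an object; "grip_force" is the grip in N (left out, the last holds). Time passes only in rows, so rows that do not move let the fingers close. It gives the time, the measured TCP pose, the force and the opening at its end, in the units of the state.
- monitor.get_state(): the state, without advancing time (a new reading comes with each control period).
- cams.read_camera(name): name is "scene" or "top" or "wrist"; returns (picture, depth): 420x560x3 uint8, red, green, blue; 420x560 float32, m along the optical axis (not along the pixel's ray), 0 where there is no reading.
- cams.calibration(name): a dict with "fx", "fy", "cx", "cy" (pixels), "R" (3x3) and "t" (3): a world point X has camera coordinates R X + t. Camera axes: x right, y down, z forward; pixel columns grow to the right and rows downward; lengths in m; the calibration is good to about 2 mm. A picture is of the moment at which its call begins: read the wrist's pose just before it. calibration takes no time and is no camera call; for the wrist camera it gives the pose at the moment of the call.
- job.hand_in(): hands the job in, once; it reports no verdict.
The state is a dict: "clock": time; "joint_pos": joint angles; "qvel": joint speeds; "tau": joint torques, N m; "tcp_pos": TCP position; "orientation": TCP orientation; "wrist_force": force on the tool from outside, world axes, zero at the start; "ft_torque": the same for the moment, N m; "finger_gap": finger opening in m.
Only numpy, scipy, OpenCV 4.12 (cv2) and the standard library are available. Lean on these libraries where they do the work, as an engineer would, in place of code of your own. Each camera call takes 0.05 s, during which the arm holds its last target.

## Working session

There is one attempt and no reset: what is moved stays moved. The work goes in short steps, Python scripts to look and compute and a tool call to move; the robot and the scene stay as the last step left them, time stands still between calls to the robot, and variables do not carry over. Pictures are saved under pics/ and viewed, and the job is handed in when it is done.

Besides the shell and the picture viewer there is one more tool, called after ">>>" as name(argument=value, ...), one argument or row to a line, values as JSON. drive_tool: Moves the arm, as the interface text tells. Its arguments: {"type":"object","properties":{"plan":{"type":"string"},"grip_force":{"type":"number"}},"required":["plan"]}

```bash
mkdir -p pics; ls; python3 - <<'E'
from workcell import monitor,cams,job,env
import cv2,numpy as np
s=monitor.get_state();print(s)
for n in("scene","top"):
    p,d=cams.read_camera(n);cv2.imwrite(f"pics/{n}0.png",p[:,:,::-1]);np.savez(f"{n}0.npz",p=p,d=d,**cams.calibration(n));print(cams.calibration(n))
E
```

```text
pics
{'clock': 0.0, 'joint_pos': array([-1.32559550e+00,  3.13982404e-01,  4.49635577e-02,  1.30356440e+00,
        1.97814301e-05,  1.43122039e+00]), 'qvel': array([-4.77648511e-04, -1.29783504e-03, -1.24241401e-03, -4.78576905e-04,
       -9.47530089e-05,  1.13401824e-04]), 'tau': array([-8.75963860e-05, -4.80626678e+01,  2.98532724e+01,  1.93779438e-02,
        8.33561870e-06,  8.36424050e-06]), 'tcp_pos': array([ 0.21572301, -0.53249975,  0.25241274]), 'orientation': array([ 0.58680455, -0.5859491 ,  0.39563817, -0.39470815]), 'wrist_force': array([-0.05423597,  0.23680308,  0.74729607]), 'ft_torque': array([ 0.04545924, -0.03187079,  0.0354395 ]), 'finger_gap': 0.08543461332846412}
{'fx': 437.15005134101716, 'fy': 437.15005134101716, 'cx': 286.08534923276363, 'cy': 209.8533112831992, 'R': array([[-0.80477809,  0.5935258 ,  0.0077041 ],
       [ 0.46269892,  0.63541058, -0.61819342],
       [-0.37180901, -0.49394384, -0.78598826]]), 't': array([ 0.43867856, -0.2232663 ,  1.0139957 ])}
{'fx': 459.9936164605272, 'fy': 459.9936164605272, 'cx': 286.296478899883, 'cy': 204.91360889715574, 'R': array([[-4.58520072e-03, -9.99988797e-01, -1.17539411e-03],
       [-9.95698221e-01,  4.67429669e-03, -9.25375772e-02],
       [ 9.25420347e-02,  7.46034462e-04, -9.95708499e-01]]), 't': array([0.00373053, 0.56758791, 0.71741262])}
```

View pics/scene0.png

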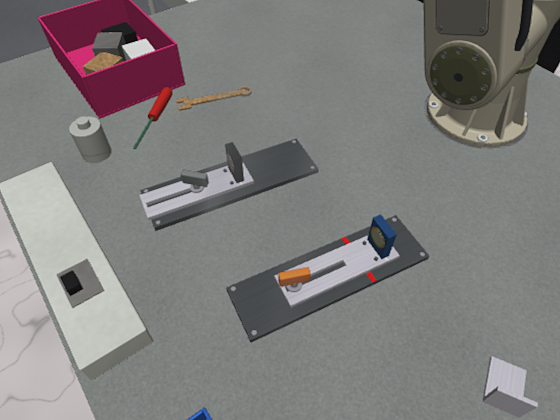

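View pics/top0.png

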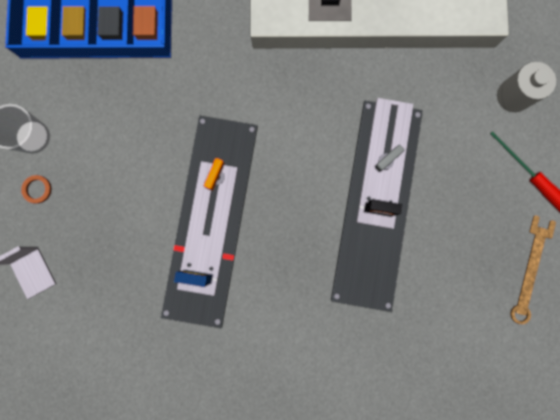

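```bash
cat > h.py <<'E'
import numpy as np,cv2
def ray(c,u,v,z):
    d=np.array([(u-c['cx'])/c['fx'],(v-c['cy'])/c['fy'],1.]);R=c['R'];o=-R.T@c['t'];w=R.T@d
    return o+w*(z-o[2])/w[2]
def proj(c,X):
    p=c['R']@np.array(X)+c['t'];return c['fx']*p[0]/p[2]+c['cx'],c['fy']*p[1]/p[2]+c['cy']
def blobs(p,lo,hi,mina=15):
    h=cv2.cvtColor(p,cv2.COLOR_RGB2HSV);m=cv2.inRange(h,np.array(lo),np.array(hi))
    n,l,st,ce=cv2.connectedComponentsWithStats(m)
    return [(st[i],ce[i],l==i) for i in range(1,n) if st[i][4]>=mina]
E
python3 - <<'E'
from h import *
for n in("scene","top"):
    c=np.load(n+"0.npz");p=c['p']
    print(n)
    for nm,lo,hi,z in(("red",(0,180,120),(4,255,255),.012),("orange",(8,180,120),(18,255,255),.06),("blue",(102,120,30),(118,255,160),.085)):
        for st,ce,m in blobs(p,lo,hi):
            X=ray(c,*ce,z)
            if .3<X[0]<.9 and -.3<X[1]<.4:
                ys,xs=np.nonzero(m);r=cv2.minAreaRect(np.c_[xs,ys].astype(np.float32))
                print(nm,st,ce.round(1),X.round(4),[ray(c,*q,z)[:2].round(4).tolist() for q in cv2.boxPoints(r)], np.median((c['d'][m])))
c=np.load("top0.npz")
im=cv2.resize(c['p'][110:330,150:270],None,fx=5,fy=5,interpolation=cv2.INTER_CUBIC)[500:];cv2.imwrite("pics/topz.png",im[:,:,::-1])
c=np.load("scene0.npz")
im=cv2.resize(c['p'][205:345,220:435],None,fx=3.7,fy=3.7,interpolation=cv2.INTER_CUBIC);cv2.imwrite("pics/scz.png",im[:,:,::-1])
E
```

```text
scene
red [342 237   7   7  29] [345.3 240. ] [0.4843 0.0949 0.012 ] [[0.4867, 0.0881], [0.479, 0.088], [0.4817, 0.1014], [0.4893, 0.1015]] 0.77551377
red [367 272   9  10  47] [371.  276.6] [0.4984 0.1762 0.012 ] [[0.5006, 0.167], [0.4928, 0.1672], [0.4965, 0.1853], [0.5041, 0.185]] 0.73101866
orange [279 268  31  13 155] [295.1 273.2] [0.6148 0.1173 0.06  ] [[0.6295, 0.0949], [0.5915, 0.1227], [0.6047, 0.1394], [0.6419, 0.1122]] 0.68123794
blue [368 215  29  43 530] [382.9 235.6] [0.4698 0.1563 0.085 ] [[0.4906, 0.1232], [0.4412, 0.1198], [0.4546, 0.1852], [0.5012, 0.1867]] 0.7132852
blue [193 410  14  10  72] [200.7 416.2] [0.8353 0.2185 0.085 ] [[0.8394, 0.2068], [0.8267, 0.2162], [0.8318, 0.225], [0.8444, 0.2158]] 0.5748504
top
red [175 246   8   5  32] [178.5 248.1] [0.4988 0.1776 0.012 ] [[0.5023, 0.1834], [0.5023, 0.1719], [0.4958, 0.1718], [0.4958, 0.1833]] 0.7504331
red [223 255  10   4  34] [227.9 256.4] [0.485  0.0967 0.012 ] [[0.4873, 0.1048], [0.4873, 0.0901], [0.4824, 0.0901], [0.4825, 0.1047]] 0.7488771
orange [205 158  18  31 134] [214.6 172.5] [0.6156 0.1123 0.06  ]
[... 537 characters left out ...]
 166   58 1984] [102.   47.5] [0.8067 0.2835 0.085 ] [[0.884, 0.4368], [0.8827, 0.1803], [0.791, 0.1785], [0.7923, 0.432]] 0.7690749
blue [85  8  1 23 23] [85. 19.] [0.8526 0.3113 0.085 ] [[0.8348, 0.3106], [0.8348, 0.3106], [0.8704, 0.3119], [0.8704, 0.3119]] 0.7807121
blue [156   9   3  31  31] [157.  24.] [0.8439 0.1997 0.085 ] [[0.8682, 0.2017], [0.8682, 0.1986], [0.8198, 0.1976], [0.8198, 0.2006]] 0.7881179
blue [28 37 18  4 18] [36.5 39.5] [0.82   0.3849 0.085 ] [[0.8201, 0.3984], [0.8241, 0.3982], [0.8207, 0.3718], [0.8167, 0.3721]] 0.790919
blue [174 272  37  14 339] [191.2 278.5] [0.4543 0.1411 0.085 ] [[0.4497, 0.1669], [0.4652, 0.1653], [0.4588, 0.1133], [0.4433, 0.115]] 0.6744688
```

View pics/topz.png

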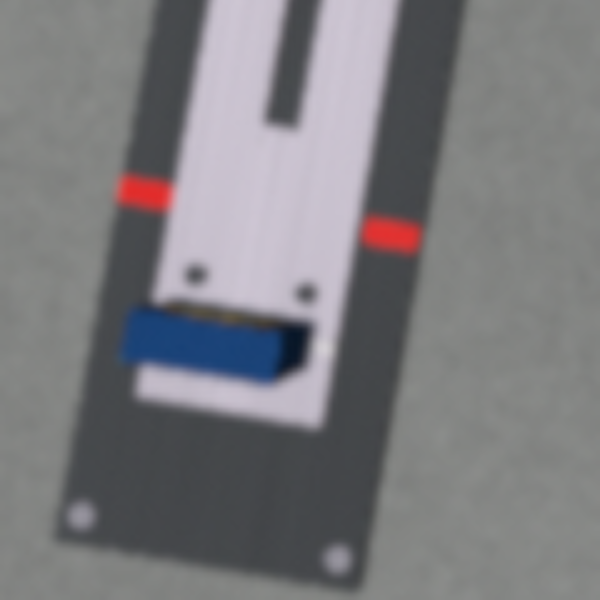

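View pics/scz.png

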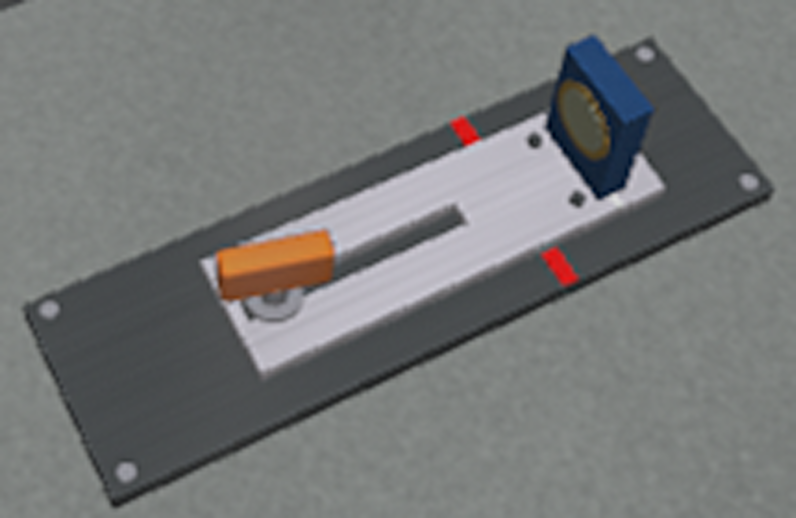

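```bash
cat >> h.py <<'E'
from scipy.spatial.transform import Rotation as Ro
def tool(s):
    w,x,y,z=s['orientation'];return Ro.from_quat([x,y,z,w])
def go(s,P,yaw=None):
    """delta in tool axes (mm) to P, turn (deg) to tool down with x axis at yaw deg (mod 180)"""
    R=tool(s);d=R.inv().apply(np.array(P)-s['tcp_pos'])*1e3
    out=[d.round(1)]
    if yaw is not None:
        for k in(0,180):
            a=np.radians(yaw+k);X=np.array([np.cos(a),np.sin(a),0]);Z=np.array([0,0,-1.]);Y=np.cross(Z,X)
            out.append(np.degrees((R.inv()*Ro.from_matrix(np.c_[X,Y,Z])).as_rotvec()).round(1))
    return out
E
python3 - <<'E'
from h import *
from workcell import monitor,env,cams
s=monitor.get_state();print(tool(s).as_matrix().round(3),env.finger_overhang)
print(go(s,[.457,.141,.25],-9.8))
w=cams.calibration("wrist");print((-w['R'].T@w['t']),w['R'].round(2))
E
```

```text
[[ 0.375 -0.     0.927]
 [-0.927  0.002  0.375]
 [-0.002 -1.     0.   ]] 0.022
[array([-533.7,    3.5,  476.5]), array([-81.5, -45.3, -45.4]), array([-51.1,  92. ,  91.9])]
[ 0.28228149 -0.50616274  0.37045264] [[ 0.37 -0.93 -0.  ]
 [-0.89 -0.36  0.28]
 [-0.26 -0.1  -0.96]]
```

>>> drive_tool(
  plan="1 -25 0 55 0 0 0; 1 -25 0 55 0 0 0; 1 -25 0 55 0 0 0; 1 -25 0 55 0 0 0; 1 -45 0 38 0 0 0; 1 -45 0 38 0 0 0; 1 -45 0 38 0 0 0; 1 -45 0 38 0 0 0",
)

```text
clock: 1.1
tcp_pos: [0.4616, -0.126, 0.249]
orientation: [0.585, -0.583, 0.4, -0.396]
wrist_force: [0.1, -1.2, -0.3]
finger_gap: 0.0854
```

```bash
sed -i 's/Z=np.array(\[0,0,-1.\]);Y=np.cross(Z,X)/Y=np.array([0,0,-1.]);Z=np.cross(X,Y)/' h.py; python3 - <<'E'
from h import *
from workcell import monitor,env,cams
s=monitor.get_state();print(s['tcp_pos'],s['joint_pos'])
print(go(s,[.47,.141,.25],-9.8))
E
```

```text
[ 0.46157395 -0.12599332  0.24902616] [-0.43656013  0.13120962 -0.1973773   1.24654379  0.00355244  2.33015652]
[array([-245.4,    0.4,  105.6]), array([ -0.1, -58.7,  -0.3]), array([  0.4, 121.3,  -0.2])]
```

>>> drive_tool(
  plan="1 -51 0 22 0 0 0; 1 -51 0 22 0 0 0; 1 -51 0 22 0 0 0; 1 -51 0 22 0 0 0; 1 -41 0 18 0 0 0; 1 0 0 0 0 -10.5 0; 1 0 0 0 0 -10.5 0; 1 0 0 0 0 -10.5 0",
)

```text
clock: 2.1
tcp_pos: [0.4679, 0.155, 0.2474]
orientation: [0.673, -0.671, 0.222, -0.216]
wrist_force: [0.4, 0.5, 1.0]
finger_gap: 0.0851
```

>>> drive_tool(
  plan="1 0 0 0 0 -10 0; 1 0 0 0 0 -10 0; 1 0 0 0 0 -7 0; 1 0 0 0 0 0 0",
)

```text
clock: 2.6
tcp_pos: [0.4666, 0.1551, 0.2457]
orientation: [0.707, -0.704, 0.054, -0.046]
wrist_force: [0.1, 0.5, -0.3]
finger_gap: 0.0853
```

```bash
python3 - <<'E'
from h import *
from workcell import monitor,env,cams
s=monitor.get_state();print(s['tcp_pos'],s['joint_pos'])
print(go(s,[.457,.141,.25],-9.8))
c=cams.calibration("wrist")
p,d=cams.read_camera("wrist");np.savez("w1.npz",p=p,d=d,**c);cv2.imwrite("pics/w1.png",p[:,:,::-1])
for X in([.492,.137,.012],[.457,.141,.085],[.615,.114,.06]):print(proj(c,X))
E
```

```text
[0.46655234 0.15513518 0.24567972] [ 0.1539873   0.16201155 -0.16912484  1.24954912  0.00625443  1.8664718 ]
[array([ -7.5,  -4.3, -15.3]), array([-0.2,  1.7, -0.6]), array([  -1. , -178.3,    0.3])]
(np.float64(307.42428055351075), np.float64(192.73647840008175))
(np.float64(272.7477581080492), np.float64(213.48917593710286))
(np.float64(443.6043848956706), np.float64(210.5781037314272))
```

View pics/w1.png

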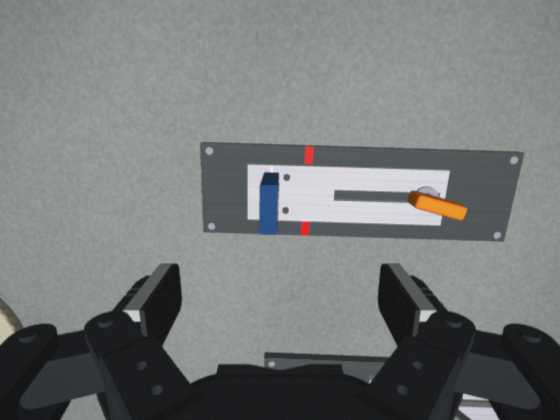

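```bash
python3 - <<'E'
from h import *
c=np.load("w1.npz");p=c['p']
S=[]
for nm,lo,hi,z in(("red",(0,180,100),(4,255,255),.012),("orange",(8,180,190),(18,255,255),.06),("blue",(102,120,30),(118,255,255),.085)):
    for st,ce,m in blobs(p,lo,hi):
        X=ray(c,*ce,z)
        if nm=='red':S.append(X)
        ys,xs=np.nonzero(m);r=cv2.minAreaRect(np.c_[xs,ys].astype(np.float32))
        print(nm,st,ce.round(1),X.round(4),[ray(c,*q,z)[:2].round(4).tolist() for q in cv2.boxPoints(r)])
a,b=S[:2];M=(a+b)/2;v=a-b if a[1]>b[1] else b-a
yaw=np.degrees(np.arctan2(-v[0],v[1]));print("mark",M,yaw,np.linalg.norm(v))
# white foot
h=cv2.cvtColor(p,cv2.COLOR_RGB2HSV);m=cv2.inRange(h,(0,0,185),(180,60,255));m[250:]=0
n,l,st,ce=cv2.connectedComponentsWithStats(m);print(st[1:][st[1:,4]>50])
im=cv2.resize(p[135:245,195:345],None,fx=5,fy=5,interpolation=cv2.INTER_CUBIC);cv2.imwrite("pics/w1z.png",im[:,:,::-1])
im=cv2.resize(p[150:230,390:490],None,fx=6,fy=6,interpolation=cv2.INTER_CUBIC);cv2.imwrite("pics/w1k.png",im[:,:,::-1])
E
```

```text
red [305 147   8  17 112] [308.7 155. ] [0.4981 0.1771 0.012 ] [[0.493, 0.1695], [0.4965, 0.1862], [0.5033, 0.1846], [0.4998, 0.1679]]
red [302 222   7  13  84] [304.8 227.9] [0.4843 0.0974 0.012 ] [[0.4821, 0.1047], [0.4887, 0.1038], [0.487, 0.0898], [0.4803, 0.0907]]
orange [416 196  51  24 643] [441.  207.3] [0.6126 0.1176 0.06  ] [[0.5887, 0.1211], [0.5922, 0.133], [0.6363, 0.114], [0.6333, 0.1018]]
blue [ 259  174   19   61 1012] [268.3 204.4] [0.4544 0.1496 0.085 ] [[0.4419, 0.1242], [0.4516, 0.1773], [0.466, 0.1749], [0.457, 0.1217]]
mark [0.49122184 0.13725831 0.012     ] -9.815087273465997 0.08082957551912284
[[ 248  165  201   60 8144]]
```

View pics/w1z.png

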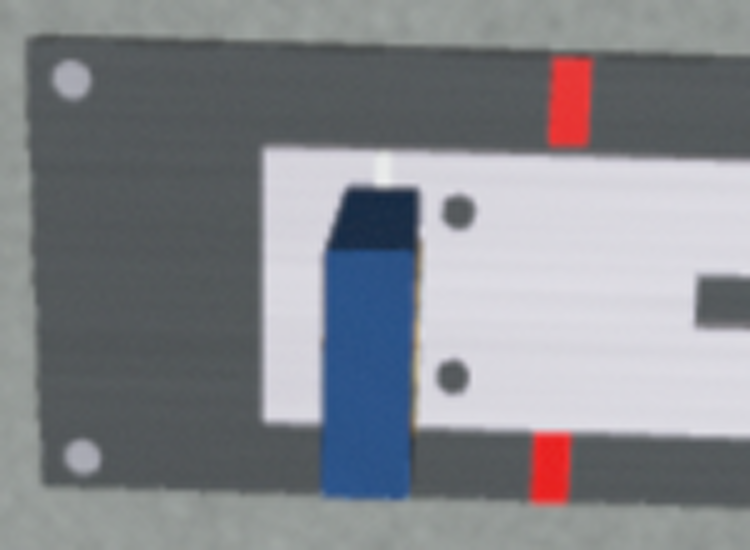

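View pics/w1k.png

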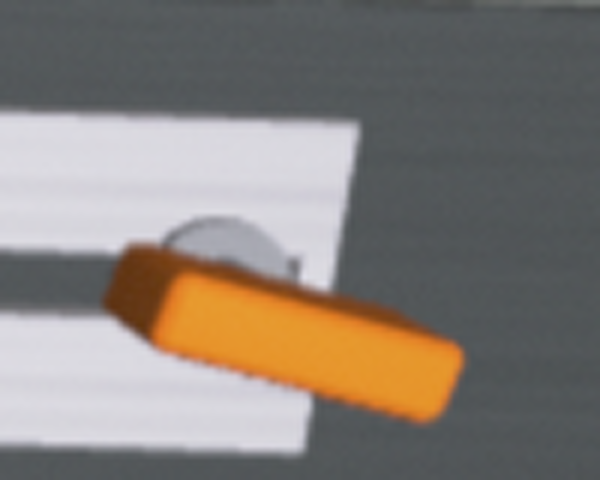

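```bash
python3 - <<'E'
from h import *
c=np.load("w1.npz")
M=np.array([.4912,.1373,.012]);a=np.radians(-9.8);u=np.array([np.cos(a),np.sin(a),0]);v=np.array([-u[1],u[0],0])
def f(n,x,y,z):
    X=ray(c,x,y,z);print(n,X.round(4),"along %.1f lat %.1f mm"%((X-M)@u*1e3,(X-M)@v*1e3))
Z=lambda x,y:(195-.4+x/5,135-.4+y/5)
f("tick",*Z(383,168),.02)
f("platetop",*Z(367.5,373),.085)
f("rearL(+25)",*Z(262,147),.02);f("rearR",*Z(262,422),.02)
f("stripeL",308.7,155,.012);f("stripeR",304.8,227.9,.012)
f("knob",390-.4+307/6,150-.4+345/6,.06)
print("barang",[np.degrees(np.arctan2(*( (ray(c,390+q[0]/6,150+q[1]/6,.06)-ray(c,390+r[0]/6,150+r[1]/6,.06))[[1,0]]))) for q,r in(((463,345),(185,268)),((430,422),(152,345)))])
E
```

```text
tick [0.4577 0.1701 0.02  ] along -38.6 lat 26.7 mm
platetop [0.4536 0.1454 0.085 ] along -38.5 lat 1.6 mm
rearL(+25) [0.4336 0.178  0.02  ] along -63.7 lat 30.3 mm
rearR [0.4235 0.1191 0.02  ] along -63.6 lat -29.5 mm
stripeL [0.4981 0.1771 0.012 ] along 0.1 lat 40.4 mm
stripeR [0.4843 0.0974 0.012 ] along 0.0 lat -40.4 mm
knob [0.6124 0.1178 0.06  ] along 122.7 lat 1.4 mm
barang [np.float64(-23.512023868363308), np.float64(-23.662346203934895)]
```

```bash
python3 - <<'E'
from h import *
from workcell import monitor
s=monitor.get_state();print(go(s,[.4532,.1439,.15],-9.8))
E
```

```text
[array([-10.5,  95.7, -13.3]), array([-0.2,  1.6, -0.7]), array([  -1. , -178.4,    0.3])]
```

>>> drive_tool(
  plan="1 -5 40 -7 0 1.6 -0.7; 1 -5 40 -6 0 0 0; 1 0 14 0 0 0 0; 1 0 0 0 0 0 0",
)

```text
clock: 3.15
tcp_pos: [0.4543, 0.1439, 0.1494]
orientation: [0.705, -0.703, 0.063, -0.065]
wrist_force: [0.5, -0.3, 0.5]
finger_gap: 0.0853
```

```bash
python3 - <<'E'
from h import *
from workcell import monitor
s=monitor.get_state();print(s['tcp_pos'],go(s,[.4532,.1439,.065],-9.8))
E
```

```text
[0.45426551 0.14390411 0.14935168] [array([-1.2, 84.3, -0.5]), array([-0.2, -0.5,  0.1]), array([ -0.2, 179.5,  -0.3])]
```

>>> drive_tool(
  plan="1 -1 35 0 0 -0.5 0; 1 0 35 0 0 0 0; 1 0 14 0 0 0 0; 1 0 0 0 0 0 0",
)

```text
clock: 3.65
tcp_pos: [0.4573, 0.145, 0.0672]
orientation: [0.706, -0.703, 0.059, -0.065]
wrist_force: [-0.1, -0.2, 0.1]
finger_gap: 0.0853
```

```bash
python3 - <<'E'
from h import *
from workcell import monitor
s=monitor.get_state();print(s['tcp_pos'],go(s,[.4532,.1439,.065],-9.8))
E
```

```text
[0.45725304 0.14495897 0.06719657] [array([-3.8,  2.2, -1.8]), array([-0.3, -0.3,  0.5]), array([ -0.8, 179.7,  -0.5])]
```

>>> drive_tool(
  plan="1 -4 2 -2 0 0 0.4; 1 0 0 0 0 0 0",
)

```text
clock: 3.9
tcp_pos: [0.4544, 0.1439, 0.0673]
orientation: [0.707, -0.702, 0.06, -0.064]
wrist_force: [0.6, -0.4, -0.1]
finger_gap: 0.0854
```

>>> drive_tool(
  plan="-1 0 0 0 0 0 0; -1 0 0 0 0 0 0; -1 0 0 0 0 0 0; -1 0 0 0 0 0 0; -1 0 0 0 0 0 0; -1 0 0 0 0 0 0",
  grip_force=30,
)

```text
clock: 4.65
tcp_pos: [0.4553, 0.1441, 0.069]
orientation: [0.707, -0.702, 0.059, -0.065]
wrist_force: [0.8, -0.6, 1.1]
finger_gap: 0.0155
```

```bash
python3 - <<'E'
from h import *
from workcell import monitor
s=monitor.get_state();print(s['tcp_pos'],s['wrist_force'],s['finger_gap'],go(s,[.4912,.1373,.065],-9.8))
E
```

```text
[0.4552768  0.14410808 0.06898953] [ 0.8457977  -0.58328561  1.10639295] 0.015500664043340384 [array([36.5,  4.2, -0.5]), array([-0.4, -0.3,  0.4]), array([ -0.6, 179.7,  -0.7])]
```

>>> drive_tool(
  plan="-1 9 0 0 0 0 0; -1 9 0 0 0 0 0; -1 9 0 0 0 0 0; -1 6 0 0 0 0 0; -1 0 0 0 0 0 0; -1 0 0 0 0 0 0",
)

```text
clock: 5.4
tcp_pos: [0.4881, 0.1384, 0.069]
orientation: [0.707, -0.702, 0.06, -0.063]
wrist_force: [-2.9, 1.0, 5.4]
finger_gap: 0.0156
```

```bash
python3 - <<'E'
from h import *
from workcell import monitor,cams
s=monitor.get_state();print(s['tcp_pos'],s['wrist_force'],s['finger_gap'],go(s,[.4912,.1373,.065],-9.8))
for n in("wrist","scene"):
    c=cams.calibration(n);p,d=cams.read_camera(n);np.savez(n+"2.npz",p=p,d=d,**c);cv2.imwrite(f"pics/{n}2.png",p[:,:,::-1])
    m=np.array(proj(c,[.4912,.1373,.012])).astype(int);print(m)
    x0,y0=max(m[0]-80,0),max(m[1]-60,0)
    im=cv2.resize(p[y0:y0+120,x0:x0+160],None,fx=5,fy=5,interpolation=cv2.INTER_CUBIC);cv2.imwrite(f"pics/{n}2z.png",im[:,:,::-1]);print(x0,y0)
E
```

```text
[0.48814879 0.1384109  0.06896847] [-2.88590243  1.0218666   5.44054942] 0.015583310700556748 [array([ 3.2,  4. , -0.6]), array([-0.4, -0.2,  0.2]), array([ -0.3, 179.8,  -0.7])]
[284 243]
204 183
[358 258]
278 198
```

View pics/wrist2z.png

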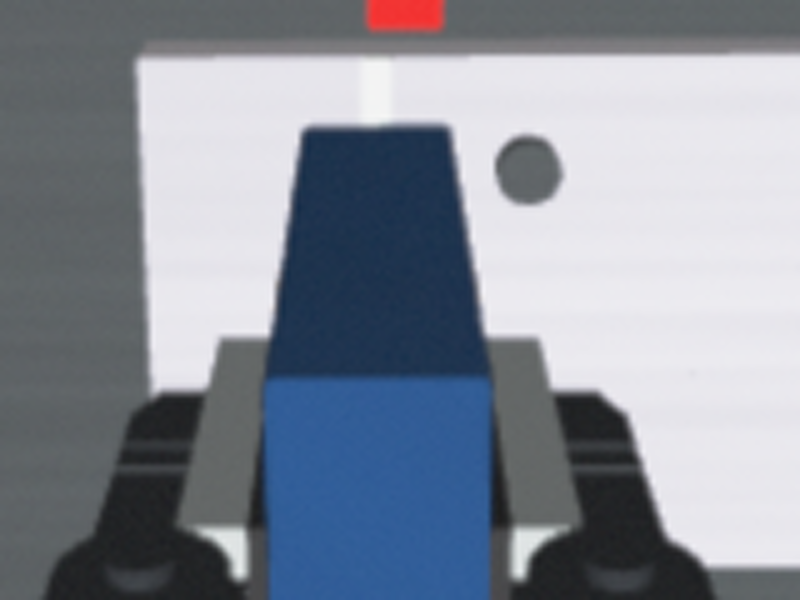

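View pics/scene2z.png

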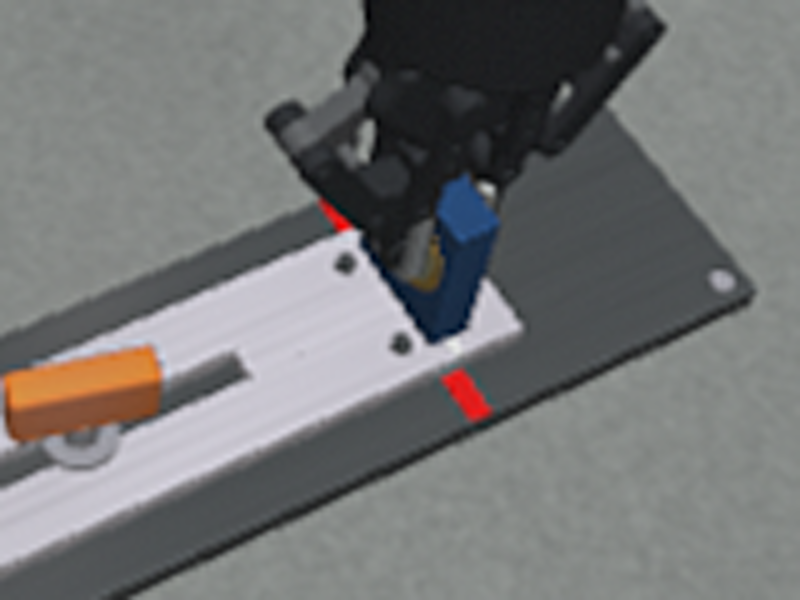

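```bash
cat > m.py <<'E'
from h import *
def meas(fn,tick):
    c=np.load(fn);a=np.radians(-9.8);u=np.array([np.cos(a),np.sin(a),0]);M=np.array([.4912,.1373,.012])
    for st,ce,m in blobs(c['p'],(0,150,100),(5,255,255)):
        X=ray(c,*ce,.012)
        if np.hypot(*(X-M)[:2])<.06: print("stripe",st,ce.round(1),X.round(4)," %.2f"%((X-M)@u*1e3))
    X=ray(c,*tick,.02);print("tick",X.round(4)," %.2f"%((X-M)@u*1e3))
E
python3 - <<'E'
from m import *
meas("wrist2.npz",(204-.4+376.5/5,183-.4+92/5))
meas("scene2.npz",(278-.4+453/5,198-.4+345/5))
E
```

```text
stripe [277 155  16  34 508] [284.9 171.3] [0.4984 0.1775 0.012 ]  0.28
tick [0.4928 0.1642 0.02  ]  -2.97
stripe [342 238   6   6  15] [344.7 240.9] [0.4865 0.0957 0.012 ]  2.43
stripe [367 272   9  10  47] [371.  276.6] [0.4984 0.1762 0.012 ]  0.51
tick [0.4931 0.1619 0.02  ]  -2.28
```

>>> drive_tool(
  plan="-1 1.6 0 0 0 0 0; -1 1.6 0 0 0 0 0; -1 0 0 0 0 0 0; -1 0 0 0 0 0 0",
)

```text
clock: 6.0
tcp_pos: [0.4909, 0.138, 0.069]
orientation: [0.707, -0.702, 0.06, -0.063]
wrist_force: [-2.8, 1.5, 3.6]
finger_gap: 0.0155
```

```bash
python3 - <<'E'
from h import *
from workcell import monitor,cams
s=monitor.get_state();print(s['tcp_pos'],s['wrist_force'],go(s,[.4912,.1373,.065],-9.8))
for n in("wrist",):
    c=cams.calibration(n);p,d=cams.read_camera(n);np.savez(n+"3.npz",p=p,d=d,**c)
    x0,y0=204,140
    im=cv2.resize(p[y0:y0+120,x0:x0+160],None,fx=5,fy=5,interpolation=cv2.INTER_CUBIC);cv2.imwrite(f"pics/{n}3z.png",im[:,:,::-1]);print(x0,y0)
E
```

```text
[0.49091032 0.13795592 0.06899321] [-2.76479984  1.52671     3.62154536] [array([ 0.4,  4. , -0.6]), array([-0.4, -0.2,  0.2]), array([ -0.3, 179.8,  -0.7])]
204 140
```

View pics/wrist3z.png

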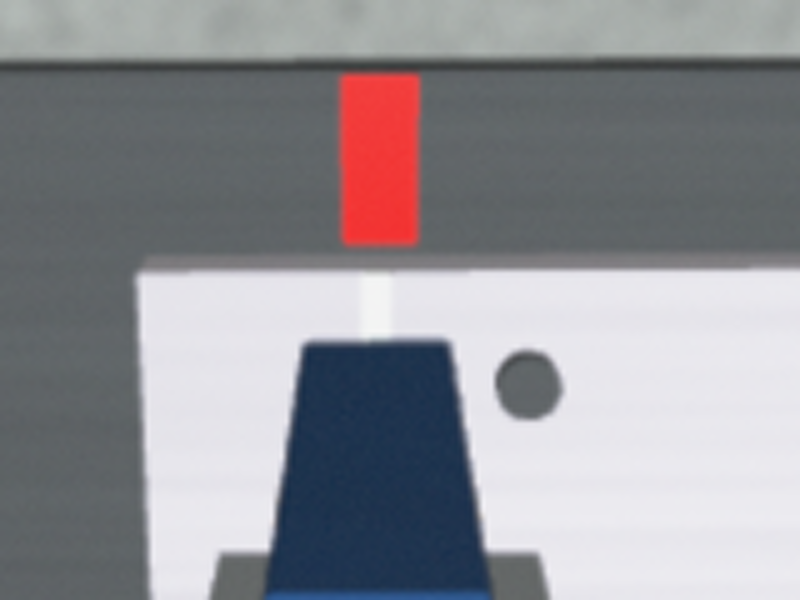

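```bash
python3 - <<'E'
from m import *
meas("wrist3.npz",(204-.4+376.5/5,140-.4+305/5))
E
```

```text
stripe [272 155  16  34 501] [279.4 171. ] [0.4983 0.1777 0.012 ]  0.08
tick [0.4955 0.1639 0.02  ]  -0.24
```

>>> drive_tool(
  plan="-1 0.4 0 0 0 0 0; -1 0 0 0 0 0 0; 1 0 0 0 0 0 0; 1 0 0 0 0 0 0; 1 0 0 0 0 0 0; 1 0 0 0 0 0 0; 1 0 0 0 0 0 0; 1 0 0 0 0 0 0",
)

```text
clock: 7.05
tcp_pos: [0.4932, 0.1373, 0.0689]
orientation: [0.707, -0.702, 0.06, -0.065]
wrist_force: [0.3, 0.5, -0.1]
finger_gap: 0.0855
```

>>> drive_tool(
  plan="1 0 -30 0 0 0 0; 1 0 -40 0 0 0 0; 1 0 -40 0 0 0 0; 1 0 -30 0 0 0 0; 1 0 0 0 0 0 0",
)

```text
clock: 7.68
tcp_pos: [0.4914, 0.1364, 0.2123]
orientation: [0.707, -0.702, 0.06, -0.064]
wrist_force: [-0.1, -0.5, -0.2]
finger_gap: 0.0854
```

```bash
python3 - <<'E'
from m import *
from workcell import monitor,cams
s=monitor.get_state();print(s['tcp_pos'],s['wrist_force'],go(s,[.6121,.1164,.16],66.4))
n="wrist";c=cams.calibration(n);p,d=cams.read_camera(n);np.savez(n+"4.npz",p=p,d=d,**c);cv2.imwrite("pics/w4.png",p[:,:,::-1])
x0,y0=204,130
im=cv2.resize(p[y0:y0+120,x0:x0+160],None,fx=5,fy=5,interpolation=cv2.INTER_CUBIC);cv2.imwrite(f"pics/{n}4z.png",im[:,:,::-1]);print(x0,y0)
E
```

```text
[0.49138522 0.13637869 0.21229678] [-0.09948552 -0.5101182  -0.20325708] [array([122.1,  52.8,   1.1]), array([ -0.2, -76.5,   0.5]), array([ -0.5, 103.5,  -0.2])]
204 130
```

View pics/wrist4z.png

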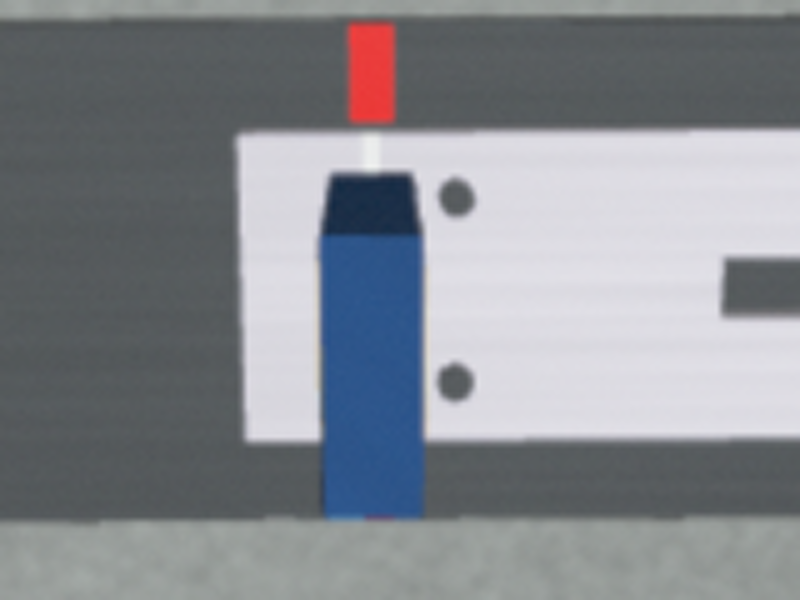

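View pics/w4.png

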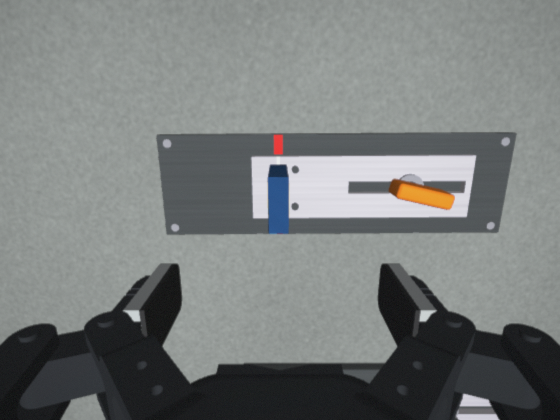

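>>> drive_tool(
  plan="1 60 0 0 0 0 0; 1 60 0 0 0 0 0; 1 0 0 0 0 -10.5 0; 1 0 0 0 0 -10.5 0; 1 0 0 0 0 -10.5 0; 1 0 0 0 0 -10.5 0; 1 0 0 0 0 -10.5 0; 1 0 0 0 0 -10.5 0",
)

```text
clock: 8.72
tcp_pos: [0.6036, 0.1139, 0.1912]
orientation: [0.634, -0.623, -0.317, 0.332]
wrist_force: [0.2, 0.0, 1.3]
finger_gap: 0.0858
```

>>> drive_tool(
  plan="1 0 0 0 0 -10 0; 1 0 0 0 0 -4 0; 1 0 0 0 0 0 0",
)

```text
clock: 9.1
tcp_pos: [0.6007, 0.1138, 0.1849]
orientation: [0.591, -0.574, -0.391, 0.411]
wrist_force: [0.3, -0.4, 0.8]
finger_gap: 0.0855
```

```bash
python3 - <<'E'
from m import *
meas("wrist4.npz",(204-.4+371/5,130-.4+152/5))
for f in("wrist4.npz","new"):
    if f=="new":
        from workcell import monitor,cams
        s=monitor.get_state();print(s['tcp_pos'],go(s,[.6121,.1164,.12],66.4),s['joint_pos'])
        c=cams.calibration("wrist");p,d=cams.read_camera("wrist");np.savez("wrist5.npz",p=p,d=d,**c);cv2.imwrite("pics/w5.png",p[:,:,::-1])
    else: c=np.load(f);p=c['p']
    for st,ce,m in blobs(p,(8,180,190),(18,255,255)):
        ys,xs=np.nonzero(m);r=cv2.minAreaRect(np.c_[xs,ys].astype(np.float32))
        print(st,ce,ray(c,*r[0],.06).round(4),[ray(c,*q,.06)[:2].round(4).tolist() for q in cv2.boxPoints(r)])
E
```

```text
stripe [274 135   9  19 170] [278.  144.1] [0.4983 0.1771 0.012 ]  0.26
tick [0.4957 0.1635 0.02  ]  0.00
[397 184  57  25 802] [424.93266833 195.93266833] [0.6124 0.1177 0.06  ] [[0.5887, 0.1211], [0.5924, 0.133], [0.6362, 0.1143], [0.633, 0.1021]]
[0.60073226 0.11377822 0.18493413] [array([  7.1,  64.5, -11.9]), array([-2. ,  2.7, -0.6]), array([  -0.9, -177.3,    3.1])] [0.05352765 0.43761168 0.05956705 1.22829698 0.00530134 0.41880657]
[282 196  18  60 895] [290.08826816 226.37318436] [0.6123 0.1166 0.06  ] [[0.6321, 0.1014], [0.5886, 0.1199], [0.5935, 0.1312], [0.6371, 0.1131]]
```

View pics/w5.png

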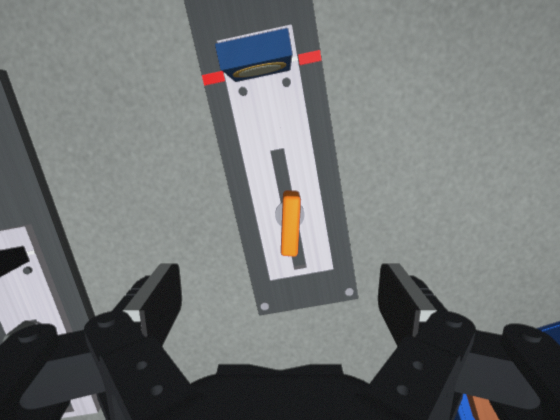

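>>> drive_tool(
  plan="1 4 30 -6 -2 2.7 0; 1 4 32 -6 0 0 0; 1 0 0 0 0 0 0",
)

```text
clock: 9.52
tcp_pos: [0.6132, 0.1163, 0.1198]
orientation: [-0.591, 0.595, 0.382, -0.389]
wrist_force: [-0.5, 0.2, -0.2]
finger_gap: 0.0854
```

```bash
python3 - <<'E'
from h import *
from workcell import monitor
s=monitor.get_state();print(s['tcp_pos'],go(s,[.6124,.1166,.053],66.9))
E
```

```text
[0.61315636 0.11631733 0.11975061] [array([ 0.7, 66.7,  0.8]), array([-0. , -0.9, -0.7]), array([  1. , 179.1,  -0. ])]
```

>>> drive_tool(
  plan="1 0 30 0 0 -0.9 -0.7; 1 0 25 0 0 0 0; 1 0 9 0 0 0 0; 1 0 0 0 0 0 0",
)

```text
clock: 10.02
tcp_pos: [0.6149, 0.1161, 0.0586]
orientation: [-0.59, 0.591, 0.391, -0.388]
wrist_force: [0.2, 0.3, -0.1]
finger_gap: 0.0853
```

```bash
python3 - <<'E'
from h import *
from workcell import monitor
s=monitor.get_state();print(s['tcp_pos'],go(s,[.6124,.1166,.053],66.9))
E
```

```text
[0.61487421 0.11610651 0.05861469] [array([-0.5,  5.6,  2.5]), array([ 0.2, -0.1,  0.2]), array([ -0.3, 179.9,   0.3])]
```

>>> drive_tool(
  plan="1 0 5 3 0 0 0; 1 0 1 0 0 0 0; -1 0 0 0 0 0 0; -1 0 0 0 0 0 0; -1 0 0 0 0 0 0; -1 0 0 0 0 0 0; -1 0 0 0 0 0 0; -1 0 0 0 0 0 0",
  grip_force=40,
)

```text
clock: 11.02
tcp_pos: [0.6138, 0.1166, 0.0562]
orientation: [-0.588, 0.592, 0.392, -0.386]
wrist_force: [-1.0, -0.5, 1.3]
finger_gap: 0.0131
```

```bash
python3 - <<'E'
from h import *
from workcell import monitor
s=monitor.get_state();print(s['tcp_pos'],s['wrist_force'],s['ft_torque'],go(s,[.6124,.1166,.053],66.9),tool(s).as_matrix()[:,0],np.degrees(np.arctan2(*tool(s).as_matrix()[[1,0],0])))
E
```

```text
[0.61376938 0.11662713 0.05624898] [-0.9787222  -0.46523422  1.25145763] [-0.0485014   0.11697444  0.03561001] [array([-0.6,  3.2,  1.3]), array([ 0.5, -0.1,  0.2]), array([ -0.3, 179.9,   0.8])] [0.39439526 0.91893522 0.00323047] 66.77160859860166
```

>>> drive_tool(
  plan="-1 0 0 0 0 8 0; -1 0 0 0 0 8 0; -1 0 0 0 0 8 0; -1 0 0 0 0 8 0; -1 0 0 0 0 0 0",
)

```text
clock: 11.65
tcp_pos: [0.614, 0.1168, 0.0562]
orientation: [-0.675, 0.678, 0.209, -0.203]
wrist_force: [0.0, -0.7, 1.7]
finger_gap: 0.0132
```

```bash
python3 - <<'E'
from h import *
from workcell import monitor
s=monitor.get_state();print(s['tcp_pos'],s['wrist_force'],s['ft_torque'],go(s,[.6124,.1166,.053],-9.8),np.degrees(np.arctan2(*tool(s).as_matrix()[[1,0],0])))
E
```

```text
[0.61400273 0.11683354 0.0562407 ] [ 0.02667964 -0.69764968  1.67112618] [-0.24007061  0.14572635 -0.03695897] [array([-1.5,  3.2,  0.7]), array([ 0.1, 43.7,  0.5]), array([   0.7, -136.3,   -0.2])] 33.86795711645559
```

Going well: 33° turned, no side force. Continue.

>>> drive_tool(
  plan="-1 0 0 0 0 9 0; -1 0 0 0 0 9 0; -1 0 0 0 0 9 0; -1 0 0 0 0 9 0; -1 0 0 0 0 5 0; -1 0 0 0 0 2 0; -1 0 0 0 0 0 0",
)

```text
clock: 12.52
tcp_pos: [0.6144, 0.1168, 0.0562]
orientation: [-0.704, 0.705, -0.054, 0.061]
wrist_force: [-0.5, -0.7, 1.6]
finger_gap: 0.0135
```

```bash
python3 - <<'E'
from h import *
from workcell import monitor
s=monitor.get_state();print(s['tcp_pos'],s['wrist_force'],s['ft_torque'],go(s,[.6124,.1166,.053],-9.8),np.degrees(np.arctan2(*tool(s).as_matrix()[[1,0],0])),s['joint_pos'])
E
```

```text
[0.61441622 0.11684712 0.05624246] [-0.51619181 -0.71754573  1.62865705] [-0.25299468  0.26839492 -0.08748857] [array([-2. ,  3.2, -0.6]), array([-0. ,  0.4,  0.6]), array([   0.9, -179.6,    0. ])] -9.37077838651949 [ 0.06064454  0.52254694 -0.13868017  0.89940579 -0.00217771  1.79498003]
```

>>> drive_tool(
  plan="-1 0 0 0 0 2 0; -1 0 0 0 0 2 0; -1 0 0 0 0 0 0",
)

```text
clock: 12.9
tcp_pos: [0.6144, 0.1169, 0.0563]
orientation: [-0.702, 0.703, -0.078, 0.085]
wrist_force: [0.6, -1.2, 0.2]
finger_gap: 0.0133
```

```bash
python3 - <<'E'
from h import *
from workcell import monitor
s=monitor.get_state();print(s['tcp_pos'],s['wrist_force'],s['ft_torque'],np.degrees(np.arctan2(*tool(s).as_matrix()[[1,0],0])))
E
```

```text
[0.61444475 0.11688318 0.05628006] [ 0.55655805 -1.20971111  0.1611984 ] [-0.46917373  0.16418345  1.21338953] -13.237213764413193
```

>>> drive_tool(
  plan="-1 0 0 0 0 -2 0; -1 0 0 0 0 0 0",
)

```text
clock: 13.15
tcp_pos: [0.6144, 0.1169, 0.0562]
orientation: [-0.703, 0.704, -0.065, 0.072]
wrist_force: [0.4, 0.0, 1.0]
finger_gap: 0.0134
```

```bash
python3 - <<'E'
from h import *
from workcell import monitor
s=monitor.get_state();print(s['tcp_pos'],s['wrist_force'],s['ft_torque'],np.degrees(np.arctan2(*tool(s).as_matrix()[[1,0],0])))
E
```

```text
[0.61444598 0.1168671  0.05624717] [0.39395721 0.0170211  0.9964053 ] [-0.40962089  0.17810959  0.68045387] -11.104676493987125
```

>>> drive_tool(
  plan="1 0 0 0 0 0 0; 1 0 0 0 0 0 0; 1 0 0 0 0 0 0; 1 0 0 0 0 0 0; 1 0 0 0 0 0 0; 1 0 0 0 0 0 0; 1 0 -20 0 0 0 0; 1 0 -40 0 0 0 0",
)

```text
clock: 14.15
tcp_pos: [0.611, 0.117, 0.1132]
orientation: [-0.703, 0.704, -0.069, 0.071]
wrist_force: [0.1, 0.1, 0.0]
finger_gap: 0.0855
```

>>> drive_tool(
  plan="1 0 -50 0 0 0 0; 1 -50 -30 0 0 0 0; 1 -50 0 0 0 0 0; 1 0 0 0 0 0 0",
)

```text
clock: 14.65
tcp_pos: [0.5123, 0.1371, 0.1984]
orientation: [0.704, -0.703, 0.067, -0.073]
wrist_force: [1.2, -1.0, 0.1]
finger_gap: 0.0854
```

```bash
python3 - <<'E'
from m import *
from workcell import monitor,cams
s=monitor.get_state();print(s['clock'],s['tcp_pos'],s['finger_gap'])
for n in("wrist","scene"):
    c=cams.calibration(n);p,d=cams.read_camera(n);np.savez(n+"6.npz",p=p,d=d,**c);cv2.imwrite(f"pics/{n}6.png",p[:,:,::-1])
c=np.load("wrist6.npz");p=c['p']
for st,ce,m in blobs(p,(8,180,190),(18,255,255)):
        ys,xs=np.nonzero(m);r=cv2.minAreaRect(np.c_[xs,ys].astype(np.float32));q=[ray(c,*k,.06)[:2] for k in cv2.boxPoints(r)]
        print(st,ray(c,*r[0],.06).round(4),[np.degrees(np.arctan2(*(q[i+1]-q[i])[::-1])).round(1) for i in range(3)])
x0,y0=max(0,int(proj(c,[.4912,.1373,.012])[0])-80),120
im=cv2.resize(p[y0:y0+120,x0:x0+160],None,fx=5,fy=5,interpolation=cv2.INTER_CUBIC);cv2.imwrite("pics/wrist6z.png",im[:,:,::-1]);print(x0,y0)
E
```

```text
14.65 [0.51226758 0.13713314 0.19836949] 0.08540037832864861
[397 173  19  58 846] [0.613  0.1179 0.06  ] [np.float64(79.7), np.float64(-16.3), np.float64(-99.5)]
175 120
```

View pics/wrist6.png

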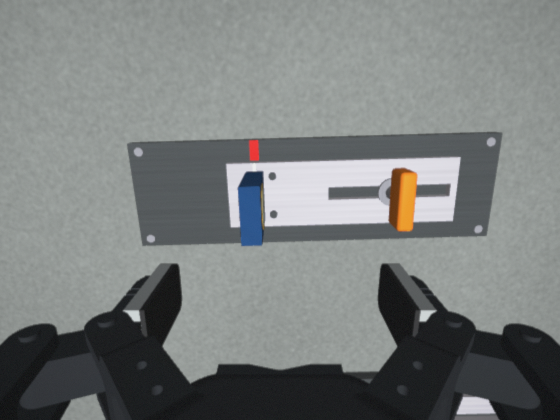

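View pics/wrist6z.png

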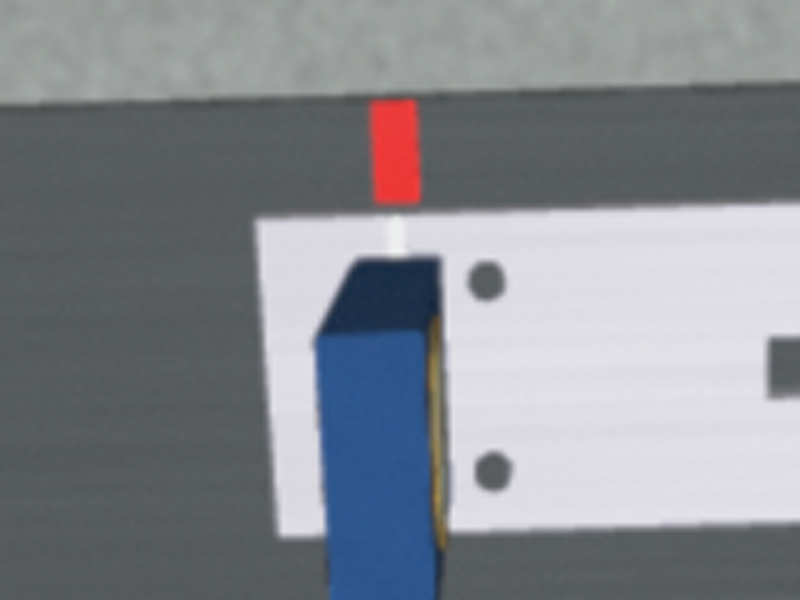

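View pics/scene6.png

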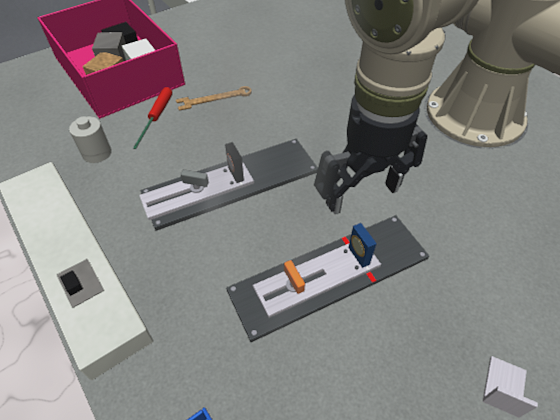

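```bash
python3 - <<'E'
from m import *
meas("wrist6.npz",(175-.4+396.5/5,120-.4+237/5))
a=np.load("scene0.npz")['p'];b=np.load("scene6.npz")['p']
print(np.abs(a[135:230,130:300].astype(int)-b[135:230,130:300]).mean())
from workcell import job
print(job.hand_in())
E
```

```text
stripe [249 140  10  20 178] [253.7 149.6] [0.4984 0.1775 0.012 ]  0.25
tick [0.496  0.1633 0.02  ]  0.28
9.31907120743034
the job is handed in; nothing more can be done
None
```

```bash
python3 - <<'E'
import numpy as np,cv2
a=np.load("scene0.npz")['p'];b=np.load("scene6.npz")['p']
g=lambda p:cv2.GaussianBlur(cv2.cvtColor(p,7),(0,0),1).astype(np.float32)
A,B=g(a),g(b)
for n,(y,x,h,w) in dict(mirror=(135,140,90,130),control=(85,170,70,90)).items():
    print(n,np.abs(a[y:y+h,x:x+w].astype(int)-b[y:y+h,x:x+w]).mean(),cv2.phaseCorrelate(A[y:y+h,x:x+w].copy(),B[y:y+h,x:x+w].copy()))
E
```

```text
mirror 9.578262108262109 ((0.5117629047017971, -0.001354757074878421), 0.983216452264982)
control 9.714074074074073 ((-0.011878485202117872, 0.021282584050013043), 0.9993525917883272)
```

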